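# Unlock a cavity filter's tuning ring with the matching pin spanner

## Task

On the RF bench, take the wide two-pin spanner from its rest, set it down with both prongs fully in the two holes of the lock ring on the larger cavity housing, and then turn the ring anticlockwise (seen from above) until its lug meets the far stop post. Let go and leave the spanner standing in the holes.

Things in the scene. Friction and masses are not known exactly. Their poses are not given: they have to be found in the camera images.
- spanner_grip (a point): Mid-height centre of the upright grip of the wide (110 mm) pin spanner. Bar 110 (x) x 30 x 10 mm, dark steel; grip block on its middle 34 (x) x 16 (y) x 45 mm tall: pinch across y from above. Two round prongs, 12 mm diameter, 15 mm long, point down at x = +-42 mm. Point is 32.5 mm above the bar's underside, 47.5 above the prong tips. About 0.3 kg. z up. Works either way round.
- rest_wide: Fixed wooden rest, 60 x 60 x 30 mm tall, origin under its centre; the wide spanner's bar lies level on it, the prongs hanging beside it: lift 30 mm before going sideways. A like but narrower spanner (70 mm long, a bystander) sits on a second rest at least 100 mm away, centre to centre.
- ring_face (a point): Top centre of the brass lock ring (128 mm diameter, 24 tall), 69 mm above the table, on the larger fixed aluminium housing (170 mm square, 45 tall; the 110 mm one is a bystander). Two holes, 26 mm diameter, 18 deep, at x = +-42 mm; frame turns with the ring, z up. Seated, the spanner's bar lies flat on this face, with about 9 degrees of play each way before it drives the ring.
- lock_ring (a joint): Ring angle, rad, growing anticlockwise from above. A rim lug runs between two steel posts on the housing: 0 locked, 1.05 at the far (anticlockwise) post, a hard stop. Starts at 0 to 0.2; light friction (0.15 N m); stays where left.
There are look-alikes about, which are no part of the job. Leave any purple or white look-alike of the part that bears spanner_grip alone.

How it is judged:
By the outcome, as a careful person would: the job done as asked, in the order asked, and still so for the second after the job is handed in, with the robot touching nothing.
It also fails if it takes over 42 s, if anything falls off the work surface, if the arm or the gripper's body presses on something with over 40 N, if the wrist force passes 120 N, or if a joint passes its speed limit or range.

## Robot

A 6-joint arm with a two-finger parallel gripper is mounted at the origin on the work surface. World frame = base frame: x ahead of the robot, y to its left, z up, the work surface at z = 0. Lengths are in m, angles in degrees, forces in N, time in s.
With the tool pointing down it reaches from about 0.4 to 0.825 m from the base axis. Payload 7 kg.
Tool frame: the origin (TCP) lies on the centre line of the jaws, within the pads' length; the fingertips stand r.tip_reach ahead of it and the grasp point (between the pads) is the TCP (r.tip_reach is the distance from the TCP to the fingertips, in m); z points along the fingers, y is the line along which they close (so a half turn about z gives the same grasp; the last joint's range is limited). The gripper opens to 88 mm and grips with 3 to 60 N. Pads are 19 mm wide; open, the fingers measure 130 mm over their backs; the gripper's body (78 mm by 193 mm) begins 47 mm behind the grasp point.
Start: joints at [-59.926, 20.546, 0.682, 0, -70.136, -16.507], TCP at [0.158, -0.656, 0.246] pointing down, gripper open.
Joint ranges: [-176.03, 176.03], [-82.01, 121.73], [-58.28, 71.71], [-173.87, 95.51], [-174.79, -0.11], [-173.66, 173.66]. Speed limits (degrees/s): [136.94, 136.94, 172.46, 180, 180, 180].

## Interface

Orientations are given as [roll, pitch, yaw] about the fixed x, y, z axes, in that order (R = Rz(yaw) Ry(pitch) Rx(roll)).
In Python, from plant import sensors, cams, r gives the robot as it stands.
- The arm moves only by the tool drive_tool, never from a script. Its argument "rows" is a list of rows, each an object of numbers: "fingers": the gripper's target within -1 to 1 (fully open at 1, half-way at 0, shut at -1); "x", "y", "z": the shift along the tool's x, y, z in m; "spin": the turn about the tool's z in rad. A call has 1 to 10 rows; each row is the pose to reach, as a shift and turn from the pose commanded when the call began, along the tool's axes at that moment; what a row does not reach only later rows make up. A row lasts 1/8 s, in which the tool goes at most 62.5 mm and 10.7 degrees, less where a joint would pass 70% of its speed; a pose out of reach is approached as far as the arm can. A call with a gripper value outside its range is refused whole. The fingers move at their own pace and stop on an object; "newtons" is the grip in N (left out, the last holds). Time passes only in rows, so rows that repeat a pose let the fingers close. It gives the time, the measured TCP pose, the force, the opening and the grip force at its end, in the units of the state.
- sensors.get_state(): the state, without advancing time (a new reading comes with each control period).
- cams.capture(name): name is "scene" or "side" or "wrist"; returns a dict with "pixels" (384x512x3 uint8, red, green, blue), "intrinsics" (3x3 intrinsics, pixels), "eye" and "orientation" of the camera in the world; the wrist camera has in their place "T_tool_cam" (4x4, takes a point from camera to tool coordinates, whose origin is the TCP and whose axes are the flange's). Camera axes: x right, y up, looking along -z (the intrinsics and any distortion apply to the point x, -y, -z); pixel columns grow to the right and rows downward; lengths in m; the calibration is good to about 2 mm. A picture is of the moment at which its call begins: read the wrist's pose just before it. There is no depth.
- r.close_job(): hands the job in; it is judged then, once.
The state is a dict: "time_s": time; "joints": joint angles; "qd": joint speeds; "joint_torque": joint torques, N m; "tcp_pos": TCP position; "eef_rot": TCP orientation; "contact_force": force on the tool from outside, world axes, zero at the start; "moment": the same for the moment, N m; "gripper_width": finger opening in m; "gripper_force": force on a finger pad.
Only numpy, scipy, OpenCV 4.12 (cv2) and the standard library are available. Lean on these libraries where they do the work, as an engineer would, in place of code of your own. Each camera call takes 0.05 s, during which the arm holds its last target. There are 200 camera calls.

## Working session

There is one attempt and no reset: what is moved stays moved. The work goes in short steps, Python scripts to look and compute and a tool call to move; the robot and the scene stay as the last step left them, time stands still between calls to the robot, and variables do not carry over. Pictures are saved under pics/ and viewed, at most 10 in all, crops included, and the job is handed in when it is done.

Besides the shell and the picture viewer there is one more tool, called as name(argument=value, ...) on one line, values as JSON. drive_tool: Moves the arm, as the interface text tells. Its arguments: {"type":"object","properties":{"rows":{"type":"array"},"newtons":{"type":"number"}},"required":["rows"]}

```bash
mkdir -p pics; ls; cat > h.py <<'E'
import numpy as np,cv2
from plant import sensors,cams,r
from scipy.spatial.transform import Rotation as R
def rot(o):
    o=np.array(o)
    return o if o.shape==(3,3) else (R.from_quat(o).as_matrix() if o.size==4 else R.from_euler('xyz',o,degrees=True).as_matrix())
def cap(n):
    s=sensors.get_state(); c=cams.capture(n)
    K=np.array(c['intrinsics'])
    if n=='wrist':
        T=np.eye(4);T[:3,:3]=rot(s['eef_rot']);T[:3,3]=s['tcp_pos'];T=T@np.array(c['T_tool_cam'])
        Rm,e=T[:3,:3],T[:3,3]
    else: Rm,e=rot(c['orientation']),np.array(c['eye'])
    return c['pixels'],K,Rm,e,s,c
def ray(K,Rm,e,u,v,z):
    p=np.linalg.inv(K)@[u,v,1.]; d=Rm@[p[0],-p[1],-p[2]]
    return e+d*(z-e[2])/d[2]
def save(n,im): cv2.imwrite('pics/'+n,im[:,:,::-1])
E
python3 - <<'E'
from h import *
ims=[]
for n in ['scene','side','wrist']:
    im,K,Rm,e,s,c=cap(n); np.savez(n+'0.npz',im=im,K=K,Rm=Rm,e=e); ims.append(im)
    print(n,e,c.keys(),c.get('orientation'))
    save(n+'0.png',cv2.resize(im,(800,600),interpolation=cv2.INTER_CUBIC))
print(s,r.tip_reach)
E
```

```text
pics
scene [1.25918085 0.14795001 0.93319843] dict_keys(['pixels', 'intrinsics', 'eye', 'orientation']) [ 42.47176759   0.49547912 101.38706608]
side [-0.20670469  0.673419    0.73823521] dict_keys(['pixels', 'intrinsics', 'eye', 'orientation']) [  56.67236311    1.16611316 -135.21734897]
wrist [ 0.09166138 -0.6711211   0.38324699] dict_keys(['pixels', 'intrinsics', 'T_tool_cam']) None
{'time_s': 0.1, 'joints': array([-5.99258052e+01,  2.05865908e+01,  6.39518035e-01, -1.66965679e-02,
       -7.01353666e+01, -1.65059856e+01]), 'qd': array([-0.00560965, -0.13916329,  0.11549732,  0.24496563,  0.11211087,
       -0.02494063]), 'joint_torque': array([-2.76415783e-03, -5.84161735e+01,  2.93747020e+01,  7.01561362e+00,
        1.00711745e-02, -9.13471786e-05]), 'tcp_pos': array([ 0.15822501, -0.65578151,  0.24473174]), 'eef_rot': array([ 1.79916498e+02, -8.37438381e-03, -1.66437469e+02]), 'contact_force': array([-0.35371355,  0.98499715,  0.08251929]), 'moment': array([-0.00913653, -0.07320473,  0.03095674]), 'gripper_force': 0.0, 'gripper_width': 0.08760232211034055} 0.019
```

View pics/scene0.png

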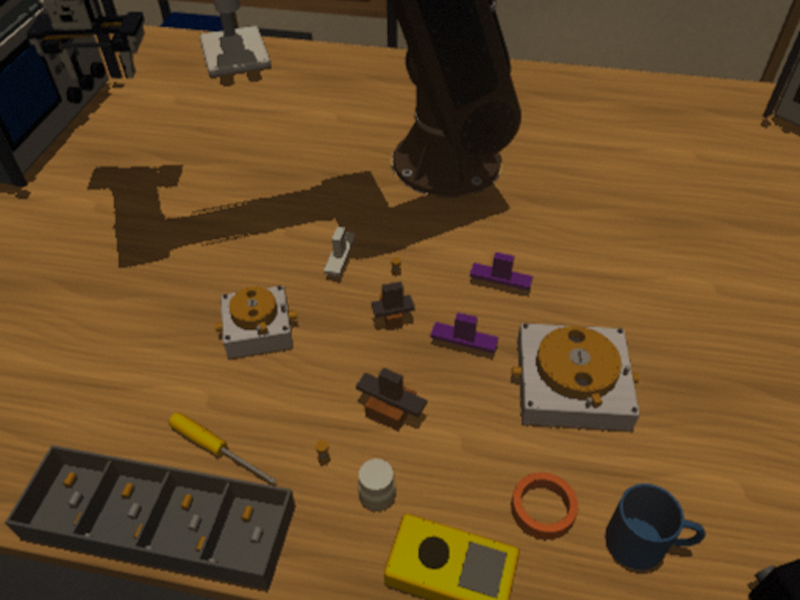

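View pics/side0.png

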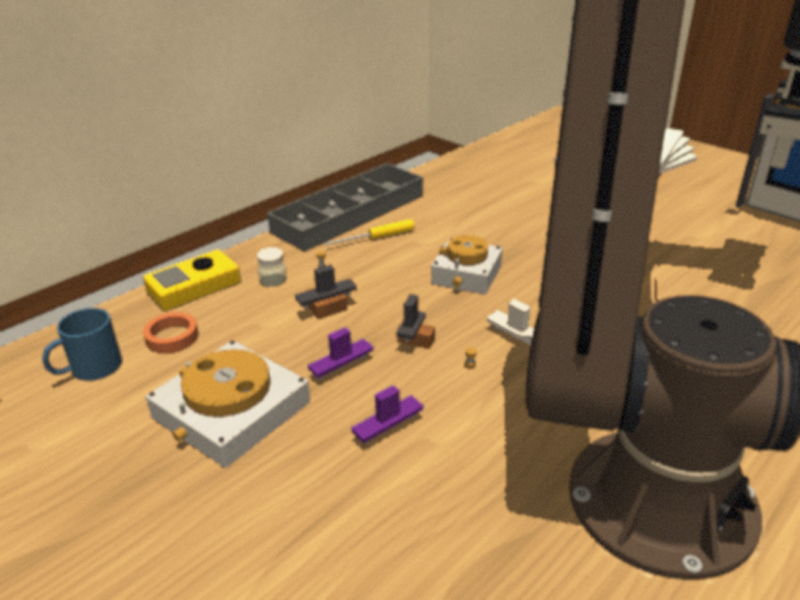

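The scene view (800x600) shows these candidates:
- Dark wide spanner on a rest at (390,392).
- Dark narrow spanner at (392,303).
- Purple look-alikes at (500,275) and (465,335).
- White look-alike at (340,250).

I choose the dark wide one at (390,392). The larger housing's ring is at (579,360), with holes at (577,337) and (583,378). Its lug is at (596,398).

```bash
python3 - <<'E'
from h import *
d=np.load('scene0.npz');im=d['im'];k=.64
f=lambda u,v,z:ray(d['K'],d['Rm'],d['e'],u*k,v*k,z)
for n,u,v,z in [('barL',358,378,.04),('barR',425,406,.04),('griptop',391,374,.085),('narrow',393,287,.085),('h1',577,337,.069),('h2',583,378,.069),('ring',579,358,.069),('lug',596,398,.06),('post?',627,370,.05),('post2',516,373,.05)]: print(n,f(u,v,z).round(3))
s=np.load('side0.npz')
g=lambda u,v,z:ray(s['K'],s['Rm'],s['e'],u*k,v*k,z)
for n,u,v,z in [('barL',355,287,.04),('barR',297,300,.04),('griptop',323,266,.085),('ring',225,378,.069),('h1',206,366,.069),('h2',248,387,.069)]: print(n,g(u,v,z).round(3))
a=cv2.resize(im[170:290,210:430],(800,436),interpolation=cv2.INTER_CUBIC);save('crop.png',a)
E
```

```text
barL [ 0.632 -0.044  0.04 ]
barR [0.664 0.068 0.04 ]
griptop [0.647 0.013 0.085]
narrow [ 0.471 -0.02   0.085]
h1 [0.508 0.285 0.069]
h2 [0.588 0.296 0.069]
ring [0.55  0.289 0.069]
lug [0.614 0.317 0.06 ]
post? [0.544 0.366 0.05 ]
post2 [0.583 0.197 0.05 ]
barL [ 0.617 -0.033  0.04 ]
barR [0.661 0.065 0.04 ]
griptop [0.656 0.005 0.085]
ring [0.542 0.29  0.069]
h1 [0.586 0.294 0.069]
h2 [0.501 0.279 0.069]
```

View pics/crop.png

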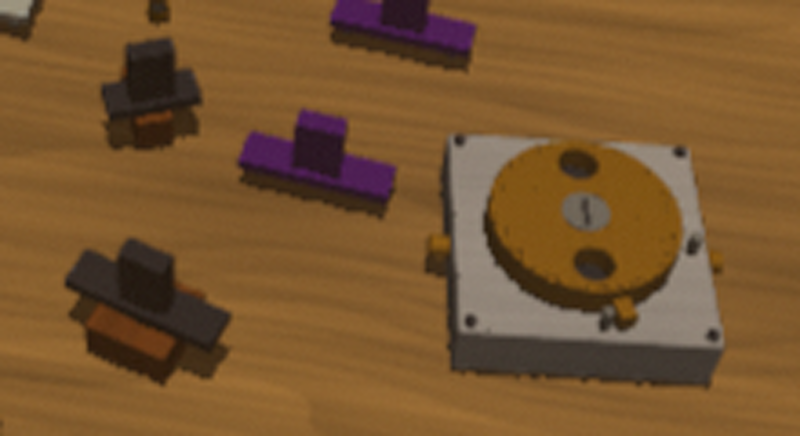

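The crop confirms the choice: the dark wide spanner with its grip top at (147,245) lies on the larger rest. On the big ring, the lug at (625,310) is beside the locked post at (606,318), and the far post is at (695,243). The lug angle matches a ring near 0.

drive_tool(rows=[{"x":-0.32,"y":0.27,"spin":-0.53,"fingers":1},{"x":-0.32,"y":0.27,"spin":-0.53,"fingers":1},{"x":-0.32,"y":0.27,"spin":-0.53,"fingers":1},{"x":-0.32,"y":0.27,"spin":-0.53,"fingers":1},{"x":-0.32,"y":0.27,"spin":-0.53,"fingers":1},{"x":-0.32,"y":0.27,"spin":-0.53,"fingers":1},{"x":-0.32,"y":0.27,"spin":-0.53,"fingers":1},{"x":-0.32,"y":0.27,"spin":-0.53,"fingers":1},{"x":-0.32,"y":0.27,"spin":-0.53,"fingers":1}])

```text
invalid input
```

drive_tool(rows=[{"x":-0.32,"y":0.27,"z":0.0,"spin":-0.53,"fingers":1.0},{"x":-0.32,"y":0.27,"z":0.0,"spin":-0.53,"fingers":1.0},{"x":-0.32,"y":0.27,"z":0.0,"spin":-0.53,"fingers":1.0},{"x":-0.32,"y":0.27,"z":0.0,"spin":-0.53,"fingers":1.0},{"x":-0.32,"y":0.27,"z":0.0,"spin":-0.53,"fingers":1.0},{"x":-0.32,"y":0.27,"z":0.0,"spin":-0.53,"fingers":1.0},{"x":-0.32,"y":0.27,"z":0.0,"spin":-0.53,"fingers":1.0},{"x":-0.32,"y":0.27,"z":0.0,"spin":-0.53,"fingers":1.0}])

```text
time_s: 1.15
tcp_pos: [0.4075, -0.3164, 0.2456]
eef_rot: [-180.0, 0.0, -135.8]
contact_force: [-1.8, -0.6, -0.0]
gripper_width: 0.0878
gripper_force: 0.0
```

drive_tool(rows=[{"x":-0.4,"y":0.067,"z":0.0,"spin":-0.52,"fingers":1.0},{"x":-0.4,"y":0.067,"z":0.0,"spin":-0.52,"fingers":1.0},{"x":-0.4,"y":0.067,"z":0.0,"spin":-0.52,"fingers":1.0},{"x":-0.4,"y":0.067,"z":0.0,"spin":-0.52,"fingers":1.0},{"x":-0.4,"y":0.067,"z":0.0,"spin":-0.52,"fingers":1.0},{"x":-0.4,"y":0.067,"z":0.0,"spin":-0.52,"fingers":1.0},{"x":-0.4,"y":0.067,"z":0.0,"spin":-0.52,"fingers":1.0},{"x":-0.4,"y":0.067,"z":0.0,"spin":-0.52,"fingers":1.0},{"x":-0.4,"y":0.067,"z":0.0,"spin":-0.52,"fingers":1.0}])

```text
time_s: 2.28
tcp_pos: [0.6472, 0.0063, 0.2451]
eef_rot: [179.9, -0.0, -106.3]
contact_force: [0.1, -0.1, -0.2]
gripper_width: 0.0877
gripper_force: 0.0
```

```bash
python3 - <<'E'
from h import *
im,K,Rm,e,s,c=cap('wrist'); np.savez('w1.npz',im=im,K=K,Rm=Rm,e=e)
print(s['tcp_pos'],s['eef_rot'],s['joints'],e,c['T_tool_cam'])
save('w1.png',cv2.resize(im,(800,600),interpolation=cv2.INTER_CUBIC))
E
```

```text
[0.6471665  0.00632258 0.24507486] [ 1.79943940e+02 -3.28464930e-02 -1.06301782e+02] [ 1.77960752e+01  1.80085009e+01 -3.07874480e+00 -4.52941637e-03
 -6.89775903e+01 -3.40962460e+01] [ 0.62785456 -0.05826282  0.38361936] [[ 4.23088209e-05  9.67297145e-01  2.53645879e-01  6.74890522e-02]
 [ 9.99999604e-01  1.84590962e-04 -8.70753805e-04  5.42150671e-04]
 [-8.89098406e-04  2.53645816e-01 -9.67296754e-01 -1.38505368e-01]
 [ 0.00000000e+00  0.00000000e+00  0.00000000e+00  1.00000000e+00]]
```

View pics/w1.png

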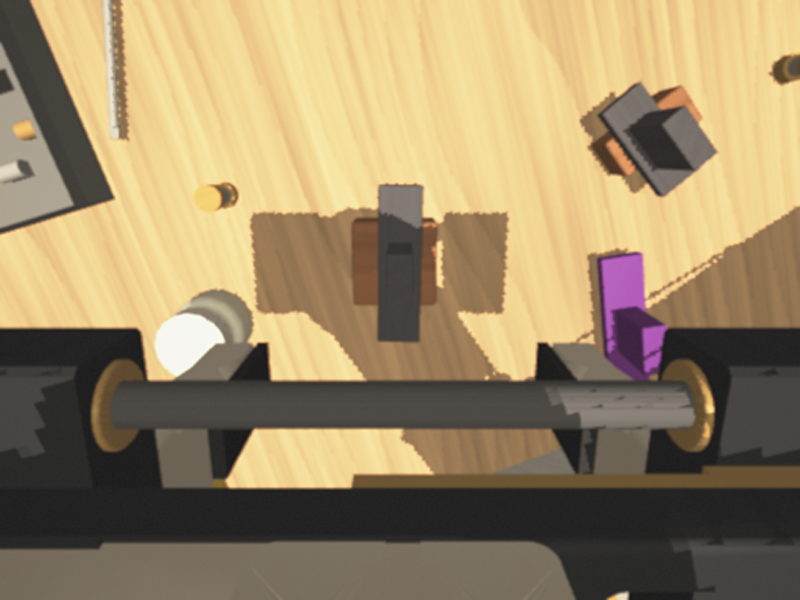

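The wrist view shows the dark bar from (400,185) to (398,341), 378 to 422 wide, lying on its rest. The grip's top is near (400,245), and the bar runs along tool x as intended. The white jar at (188,340) is near the left finger.

```bash
python3 - <<'E'
from h import *
d=np.load('w1.npz');im=d['im'];k=.64
f=lambda u,v,z:ray(d['K'],d['Rm'],d['e'],u*k,v*k,z)
P=[f(u,v,.04) for u,v in [(379,185),(422,185),(419,341),(378,341)]]
for p in P: print(p.round(4))
a,b=(P[0]+P[1])/2,(P[2]+P[3])/2
print('len',np.linalg.norm(a-b),'wid',np.linalg.norm(P[0]-P[1]),np.linalg.norm(P[2]-P[3]),'mid',(a+b)/2,'ang',np.degrees(np.arctan2(*(b-a)[1::-1])))
for u,v in [(388,244),(412,244),(400,244)]: print('grip',f(u,v,.085).round(4))
print('jar',f(188,340,.05))
def proj(p):
    q=d['Rm'].T@(np.array(p)-d['e']); q=d['K']@[q[0],-q[1],-q[2]]; return q[:2]/q[2]/k
print(proj([.6472,.0063,.245]),proj([.65,.012,.085]))
E
```

```text
[ 0.6467 -0.0453  0.04  ]
[ 0.6196 -0.0374  0.04  ]
[0.6511 0.0667 0.04  ]
[0.6791 0.0585 0.04  ]
len 0.10879615354847327 wid 0.028272613538461538 0.029160177293805146 mid [0.64912642 0.01062379 0.04      ] ang 72.90950789468064
grip [ 0.6491 -0.013   0.085 ]
grip [ 0.6355 -0.009   0.085 ]
grip [ 0.6423 -0.011   0.085 ]
jar [0.8031225  0.01756349 0.05      ]
[399.58731395 393.33093448] [398.49533172 284.0319729 ]
```

The bar measures 109 x 29 mm against 110 x 30, with its centre at (0.649, 0.011), so I descend and grasp.

drive_tool(rows=[{"x":-0.0045,"y":0.0,"z":0.06,"spin":0.012,"fingers":1.0},{"x":-0.0045,"y":0.0,"z":0.11,"spin":0.012,"fingers":1.0},{"x":-0.0045,"y":0.0,"z":0.15,"spin":0.012,"fingers":1.0},{"x":-0.0045,"y":0.0,"z":0.17,"spin":0.012,"fingers":1.0},{"x":-0.0045,"y":0.0,"z":0.179,"spin":0.012,"fingers":1.0},{"x":-0.0045,"y":0.0,"z":0.179,"spin":0.012,"fingers":1.0},{"x":-0.0045,"y":0.0,"z":0.179,"spin":0.012,"fingers":-0.4},{"x":-0.0045,"y":0.0,"z":0.179,"spin":0.012,"fingers":-0.7},{"x":-0.0045,"y":0.0,"z":0.179,"spin":0.012,"fingers":-1.0},{"x":-0.0045,"y":0.0,"z":0.179,"spin":0.012,"fingers":-1.0}], newtons=50)

```text
time_s: 3.58
tcp_pos: [0.649, 0.0116, 0.0669]
eef_rot: [-180.0, 0.0, -107.0]
contact_force: [0.2, -0.2, 0.1]
gripper_width: 0.0533
gripper_force: 0.0
```

drive_tool(rows=[{"x":0.0,"y":0.0,"z":0.0,"spin":0.0,"fingers":-1.0},{"x":0.0,"y":0.0,"z":0.0,"spin":0.0,"fingers":-1.0},{"x":0.0,"y":0.0,"z":0.0,"spin":0.0,"fingers":-1.0}])

```text
time_s: 3.95
tcp_pos: [0.6489, 0.0115, 0.0665]
eef_rot: [180.0, -0.0, -107.0]
contact_force: [-0.8, 0.7, 0.2]
gripper_width: 0.0233
gripper_force: 0.0
```

drive_tool(rows=[{"x":0.0,"y":0.0,"z":0.0,"spin":0.0,"fingers":-1.0},{"x":0.0,"y":0.0,"z":0.0,"spin":0.0,"fingers":-1.0},{"x":0.0,"y":0.0,"z":0.0,"spin":0.0,"fingers":-1.0},{"x":0.0,"y":0.0,"z":-0.02,"spin":0.0,"fingers":-1.0},{"x":0.0,"y":0.0,"z":-0.05,"spin":0.0,"fingers":-1.0},{"x":0.0,"y":0.0,"z":-0.09,"spin":0.0,"fingers":-1.0},{"x":0.0,"y":0.0,"z":-0.13,"spin":0.0,"fingers":-1.0},{"x":0.0,"y":0.0,"z":-0.15,"spin":0.0,"fingers":-1.0}])

```text
time_s: 4.95
tcp_pos: [0.6492, 0.0116, 0.2189]
eef_rot: [-179.9, 0.1, -107.0]
contact_force: [0.3, 0.2, -2.3]
gripper_width: 0.0154
gripper_force: 50.0
```

drive_tool(rows=[{"x":-0.03,"y":0.008,"z":-0.02,"spin":0.12,"fingers":-1.0},{"x":-0.075,"y":0.021,"z":-0.04,"spin":0.28,"fingers":-1.0},{"x":-0.12,"y":0.034,"z":-0.05,"spin":0.44,"fingers":-1.0},{"x":-0.165,"y":0.046,"z":-0.05,"spin":0.6,"fingers":-1.0},{"x":-0.21,"y":0.059,"z":-0.05,"spin":0.76,"fingers":-1.0},{"x":-0.25,"y":0.07,"z":-0.05,"spin":0.92,"fingers":-1.0},{"x":-0.275,"y":0.078,"z":-0.05,"spin":1.05,"fingers":-1.0},{"x":-0.284,"y":0.08,"z":-0.05,"spin":1.117,"fingers":-1.0},{"x":-0.284,"y":0.08,"z":-0.05,"spin":1.117,"fingers":-1.0},{"x":-0.284,"y":0.08,"z":-0.05,"spin":1.117,"fingers":-1.0}])

```text
time_s: 6.2
tcp_pos: [0.655, 0.3059, 0.2662]
eef_rot: [-180.0, -0.0, -170.9]
contact_force: [-0.4, -0.0, -1.9]
gripper_width: 0.0159
gripper_force: 50.0
```

```bash
python3 - <<'E'
from h import *
im,K,Rm,e,s,c=cap('wrist'); np.savez('w2.npz',im=im,K=K,Rm=Rm,e=e)
print(s['tcp_pos'],s['eef_rot'],s['joints'],s['time_s'],s['gripper_force'])
save('w2.png',cv2.resize(im,(800,600),interpolation=cv2.INTER_CUBIC))
E
```

```text
[0.65497052 0.30588806 0.26622122] [-1.79982966e+02 -4.73306181e-02 -1.70888576e+02] [ 4.04150548e+01  2.45258553e+01  9.41887888e+00 -1.03945092e-02
 -7.49423146e+01 -1.21300919e+02] 6.2 49.99943017959595
```

View pics/w2.png

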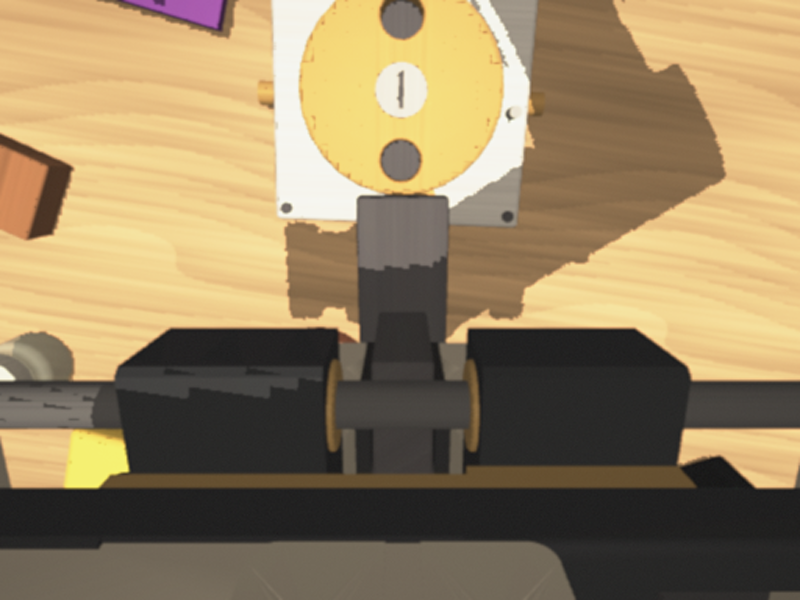

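The wrist view shows the ring with hub at (401,90) and holes at about (402,16) and (400,160). The far post is at (513,113). The held spanner's bar spans 358 to 448 and ends at row 196, lined up with the holes.

```bash
python3 - <<'E'
from h import *
d=np.load('w2.npz');im=d['im'];k=.64
f=lambda u,v,z:ray(d['K'],d['Rm'],d['e'],u,v,z)
hsv=cv2.cvtColor(im,cv2.COLOR_RGB2HSV); roi=np.zeros(im.shape[:2],np.uint8); roi[:121,185:335]=1
m=((hsv[...,1]>110)&(hsv[...,2]>120)).astype(np.uint8)*roi
n,l,st,ce=cv2.connectedComponentsWithStats(m); i=1+st[1:,4].argmax(); print(st[i])
dark=((hsv[...,2]<150)&(hsv[...,1]<110)).astype(np.uint8)*roi
n,l,st,ce=cv2.connectedComponentsWithStats(dark)
for j in range(1,n):
    if st[j,4]>60: print(st[j],ce[j]/k, f(*(ce[j]+.5),.069).round(4))
hub=((hsv[...,1]<60)&(hsv[...,2]>150)).astype(np.uint8)*roi; hub[:,:235]=0;hub[:,280:]=0;hub[:38]=0;hub[78:]=0
M=cv2.moments(hub,True);print('hub',M['m00'],f(M['m10']/M['m00']+.5,M['m01']/M['m00']+.5,.069).round(4))
E0=[f(u*k,v*k,.069) for u,v in [(301,90),(503,90),(402,191)]]
print('rim',[x.round(4) for x in E0],np.linalg.norm(E0[0]-E0[1]))
b=[f(u*k,197*k,.2662-.0262+.0) for u in (358,448)] # bar top height check
print('bar',b,np.linalg.norm(b[0]-b[1]))
E
```

```text
[  192     0   130   121 11243]
[244   0  27  25 513] [401.21832359  17.75706628] [0.5085 0.2831 0.069 ]
[244  90  25  26 509] [399.92632613 159.74336935] [0.5894 0.2953 0.069 ]
hub 872.0 [0.5478 0.289  0.069 ]
rim [array([0.5576, 0.2282, 0.069 ]), array([0.538 , 0.3507, 0.069 ]), array([0.608 , 0.2991, 0.069 ])] 0.1240882658280254
bar [array([0.60159254, 0.28404201, 0.24      ]), array([0.59707025, 0.31222373, 0.24      ])] 0.02854225941952235
```

The holes are 82 mm apart (84 expected; the far one is cut off by the frame edge). The ring centre is (0.548, 0.289) and its axis is at 8.6°, with 7 mm of clearance per prong. I move above it and lower in stages.

drive_tool(rows=[{"x":0.03,"y":0.0,"z":0.0,"spin":0.009,"fingers":-1.0},{"x":0.075,"y":0.0,"z":0.02,"spin":0.009,"fingers":-1.0},{"x":0.1,"y":0.0,"z":0.06,"spin":0.009,"fingers":-1.0},{"x":0.107,"y":0.0,"z":0.1,"spin":0.009,"fingers":-1.0},{"x":0.107,"y":0.0,"z":0.115,"spin":0.009,"fingers":-1.0},{"x":0.107,"y":0.0,"z":0.115,"spin":0.009,"fingers":-1.0},{"x":0.107,"y":0.0,"z":0.115,"spin":0.009,"fingers":-1.0}])

```text
time_s: 7.12
tcp_pos: [0.5509, 0.2902, 0.1531]
eef_rot: [179.9, 0.1, -171.5]
contact_force: [-0.5, -0.9, -2.1]
gripper_width: 0.016
gripper_force: 50.0
```

```bash
python3 - <<'E'
from h import *
im,K,Rm,e,s,c=cap('scene'); a=im[180:290,310:430]
b,K,Rm,e,s,c=cap('side'); b=b[190:310,80:210]
print(s['tcp_pos'],s['eef_rot'])
A=cv2.resize(a,(400,367),interpolation=cv2.INTER_CUBIC);B=cv2.resize(b,(398,367),interpolation=cv2.INTER_CUBIC)
save('hov.png',np.hstack([A,B]))
E
```

```text
[0.55081648 0.29021998 0.15311322] [ 1.79936828e+02  1.28728687e-01 -1.71479086e+02]
```

View pics/hov.png

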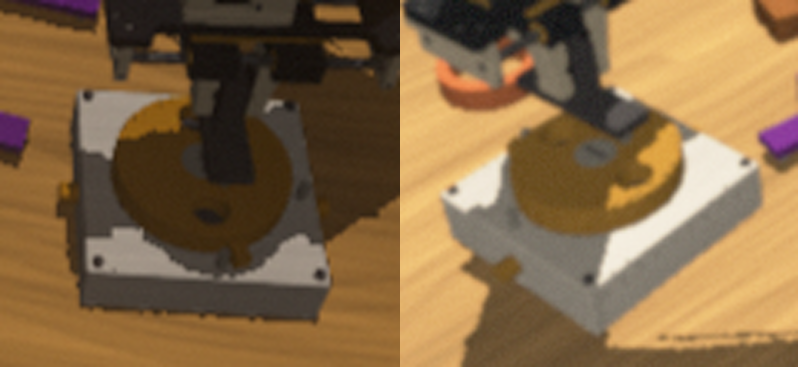

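The hover pictures show the bar level over the ring, along the line of holes, with a hole visible below each end (left picture at (210,213), right at (632,173)). I lower to near-seated.

drive_tool(rows=[{"x":0.002,"y":-0.001,"z":0.015,"spin":0.0,"fingers":-1.0},{"x":0.002,"y":-0.001,"z":0.025,"spin":0.0,"fingers":-1.0},{"x":0.002,"y":-0.001,"z":0.032,"spin":0.0,"fingers":-1.0},{"x":0.002,"y":-0.001,"z":0.038,"spin":0.0,"fingers":-1.0},{"x":0.002,"y":-0.001,"z":0.043,"spin":0.0,"fingers":-1.0},{"x":0.002,"y":-0.001,"z":0.043,"spin":0.0,"fingers":-1.0}])

```text
time_s: 7.98
tcp_pos: [0.5476, 0.2882, 0.1081]
eef_rot: [-180.0, -0.0, -171.5]
contact_force: [-0.4, -0.3, -2.1]
gripper_width: 0.0156
gripper_force: 50.0
```

drive_tool(rows=[{"x":0.0,"y":0.0,"z":0.001,"spin":0.0,"fingers":-1.0},{"x":0.0,"y":0.0,"z":0.002,"spin":0.0,"fingers":-1.0},{"x":0.0,"y":0.0,"z":0.003,"spin":0.0,"fingers":-1.0},{"x":0.0,"y":0.0,"z":0.003,"spin":0.0,"fingers":-1.0}])

```text
time_s: 8.48
tcp_pos: [0.5477, 0.2884, 0.1056]
eef_rot: [180.0, 0.0, -171.5]
contact_force: [-0.7, 0.2, -2.2]
gripper_width: 0.0153
gripper_force: 50.0
```

drive_tool(rows=[{"x":0.0,"y":0.0,"z":0.0005,"spin":0.0,"fingers":-1.0},{"x":0.0,"y":0.0,"z":0.001,"spin":0.0,"fingers":-1.0},{"x":0.0,"y":0.0,"z":0.0015,"spin":0.0,"fingers":-1.0},{"x":0.0,"y":0.0,"z":0.0015,"spin":0.0,"fingers":-1.0}])

```text
time_s: 8.98
tcp_pos: [0.5478, 0.2884, 0.1055]
eef_rot: [180.0, 0.0, -171.5]
contact_force: [-3.9, -0.6, 8.9]
gripper_width: 0.0157
gripper_force: 50.0
```

Seated: height 0.1055 as predicted, and the contact force has risen by about 11 N. Now I turn anticlockwise (negative spin).

drive_tool(rows=[{"x":0.0,"y":0.0,"z":-0.0005,"spin":-0.06,"fingers":-1.0},{"x":0.0,"y":0.0,"z":-0.0005,"spin":-0.14,"fingers":-1.0},{"x":0.0,"y":0.0,"z":-0.0005,"spin":-0.22,"fingers":-1.0},{"x":0.0,"y":0.0,"z":-0.0005,"spin":-0.3,"fingers":-1.0},{"x":0.0,"y":0.0,"z":-0.0005,"spin":-0.38,"fingers":-1.0},{"x":0.0,"y":0.0,"z":-0.0005,"spin":-0.46,"fingers":-1.0},{"x":0.0,"y":0.0,"z":-0.0005,"spin":-0.54,"fingers":-1.0},{"x":0.0,"y":0.0,"z":-0.0005,"spin":-0.62,"fingers":-1.0},{"x":0.0,"y":0.0,"z":-0.0005,"spin":-0.7,"fingers":-1.0},{"x":0.0,"y":0.0,"z":-0.0005,"spin":-0.7,"fingers":-1.0}])

```text
time_s: 10.22
tcp_pos: [0.5483, 0.2885, 0.1055]
eef_rot: [-180.0, 0.1, -131.3]
contact_force: [-1.0, -1.0, 6.1]
gripper_width: 0.0158
gripper_force: 50.0
```

```bash
python3 - <<'E'
from h import *
s=sensors.get_state();print(s['moment'],s['contact_force'],s['joints'])
E
```

```text
[-0.5107911   0.37234755  0.07870552] [-0.9523018  -1.02261135  6.06780685] [ 4.58076078e+01  2.22427530e+01 -1.66663968e+01  4.82204199e-02
 -5.10231148e+01 -8.71840371e+01]
```

drive_tool(rows=[{"x":0.0,"y":0.0,"z":0.0,"spin":-0.05,"fingers":-1.0},{"x":0.0,"y":0.0,"z":0.0,"spin":-0.1,"fingers":-1.0},{"x":0.0,"y":0.0,"z":0.0,"spin":-0.15,"fingers":-1.0},{"x":0.0,"y":0.0,"z":0.0,"spin":-0.2,"fingers":-1.0},{"x":0.0,"y":0.0,"z":0.0,"spin":-0.24,"fingers":-1.0},{"x":0.0,"y":0.0,"z":0.0,"spin":-0.28,"fingers":-1.0},{"x":0.0,"y":0.0,"z":0.0,"spin":-0.28,"fingers":-1.0}])

```text
time_s: 11.1
tcp_pos: [0.5482, 0.2885, 0.1055]
eef_rot: [-179.9, 0.1, -115.4]
contact_force: [-0.6, -0.7, 5.3]
gripper_width: 0.0159
gripper_force: 50.0
```

```bash
python3 - <<'E'
from h import *
s=sensors.get_state();print(s['moment'],s['contact_force'])
im,K,Rm,e,s,c=cap('scene'); a=im[190:280,320:420]
save('turn.png',cv2.resize(a,(660,594),interpolation=cv2.INTER_CUBIC))
E
```

```text
[-0.52203506  0.58518993  0.0975074 ] [-0.60945533 -0.71318099  5.27825561]
```

View pics/turn.png

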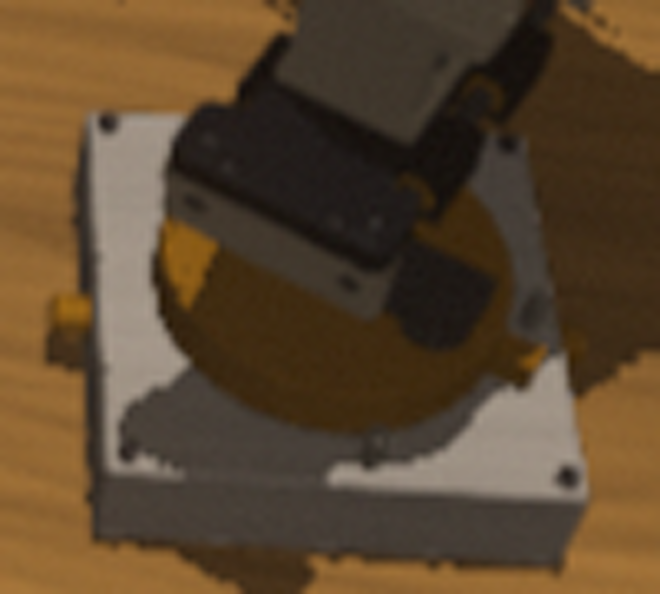

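The lug at (525,360) is just short of the far post at (540,310), and the spanner is driving the ring. I continue in small steps and watch for the stop.

drive_tool(rows=[{"x":0.0,"y":0.0,"z":0.0,"spin":-0.03,"fingers":-1.0},{"x":0.0,"y":0.0,"z":0.0,"spin":-0.06,"fingers":-1.0},{"x":0.0,"y":0.0,"z":0.0,"spin":-0.09,"fingers":-1.0},{"x":0.0,"y":0.0,"z":0.0,"spin":-0.09,"fingers":-1.0}])

```text
time_s: 11.65
tcp_pos: [0.5482, 0.2884, 0.1055]
eef_rot: [-179.9, 0.0, -110.2]
contact_force: [0.1, -1.6, 4.9]
gripper_width: 0.0159
gripper_force: 50.0
```

```bash
python3 - <<'E'
from h import *
s=sensors.get_state();print(s['moment'],s['contact_force'],s['joint_torque'])
E
```

```text
[-0.56471417  0.5317843   0.00311809] [ 0.11663651 -1.55125901  4.86948475] [  0.57307072 -52.39382744  23.4431076    5.0651738    0.67247842
   0.1804493 ]
```

drive_tool(rows=[{"x":0.0,"y":0.0,"z":0.0,"spin":-0.03,"fingers":-1.0},{"x":0.0,"y":0.0,"z":0.0,"spin":-0.06,"fingers":-1.0},{"x":0.0,"y":0.0,"z":0.0,"spin":-0.08,"fingers":-1.0},{"x":0.0,"y":0.0,"z":0.0,"spin":-0.08,"fingers":-1.0}])

```text
time_s: 12.15
tcp_pos: [0.5483, 0.2884, 0.1055]
eef_rot: [-179.9, 0.0, -105.6]
contact_force: [-1.7, -1.3, 5.9]
gripper_width: 0.0155
gripper_force: 50.0
```

```bash
python3 - <<'E'
from h import *
s=sensors.get_state();print(s['moment'],s['contact_force'],s['joint_torque'])
E
```

```text
[-0.56222957  0.45930257 -0.06444918] [-1.7160751  -1.3029668   5.91752461] [  0.69161246 -52.4098134   23.43176007   5.05765513   0.65986332
   0.16022955]
```

drive_tool(rows=[{"x":0.0,"y":0.0,"z":0.0,"spin":-0.03,"fingers":-1.0},{"x":0.0,"y":0.0,"z":0.0,"spin":-0.06,"fingers":-1.0},{"x":0.0,"y":0.0,"z":0.0,"spin":-0.06,"fingers":-1.0}])

```text
time_s: 12.52
tcp_pos: [0.5484, 0.2884, 0.1055]
eef_rot: [-179.9, 0.1, -102.3]
contact_force: [0.1, -0.7, 5.4]
gripper_width: 0.0159
gripper_force: 50.2
```

```bash
python3 - <<'E'
from h import *
s=sensors.get_state();print(s['moment'],s['contact_force'],s['joint_torque'])
im,K,Rm,e,s,c=cap('scene'); a=im[190:280,320:420]
save('turn2.png',cv2.resize(a,(660,594),interpolation=cv2.INTER_CUBIC))
E
```

```text
[-0.63307241  0.25019127 -0.75066804] [ 0.11373292 -0.67602431  5.37546467] [  1.58027228 -52.43843436  23.21243048   5.33326194   0.53149536
   0.93189429]
```

View pics/turn2.png

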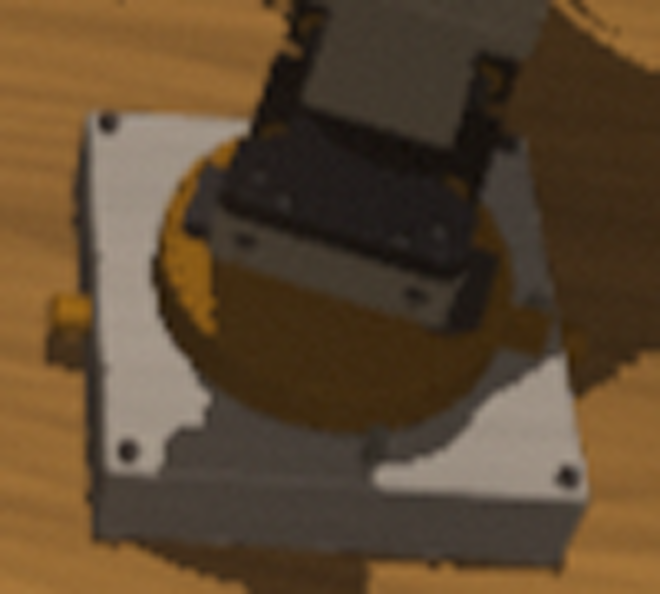

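The moment about z jumped to -0.75 N m, and the lug at (525,325) is now against the post at (540,300). One more small push will confirm the stop.

drive_tool(rows=[{"x":0.0,"y":0.0,"z":0.0,"spin":-0.02,"fingers":-1.0},{"x":0.0,"y":0.0,"z":0.0,"spin":-0.03,"fingers":-1.0},{"x":0.0,"y":0.0,"z":0.0,"spin":-0.03,"fingers":-1.0}])

```text
time_s: 12.95
tcp_pos: [0.5484, 0.2884, 0.1056]
eef_rot: [-179.9, 0.1, -100.6]
contact_force: [-0.0, -1.6, 5.9]
gripper_width: 0.016
gripper_force: 51.5
```

```bash
python3 - <<'E'
from h import *
s=sensors.get_state();print(s['moment'],s['contact_force'],s['eef_rot'])
E
```

```text
[-0.51859162  0.26725836 -1.27619981] [-0.04332097 -1.5891961   5.92285001] [-1.79939039e+02  7.46663051e-02 -1.00627684e+02]
```

The moment rose to -1.28 N m, so this is the hard stop. I ease off slightly, open and rise.

drive_tool(rows=[{"x":0.0,"y":0.0,"z":0.0,"spin":0.02,"fingers":-1.0},{"x":0.0,"y":0.0,"z":0.0,"spin":0.03,"fingers":-0.5},{"x":0.0,"y":0.0,"z":0.0,"spin":0.03,"fingers":0.0},{"x":0.0,"y":0.0,"z":0.0,"spin":0.03,"fingers":0.2},{"x":0.0,"y":0.0,"z":0.0,"spin":0.03,"fingers":0.2},{"x":0.0,"y":0.0,"z":0.0,"spin":0.03,"fingers":0.2}])

```text
time_s: 13.7
tcp_pos: [0.5477, 0.2884, 0.1045]
eef_rot: [180.0, -0.0, -102.1]
contact_force: [-0.2, 0.2, 0.7]
gripper_width: 0.0512
gripper_force: 0.0
```

drive_tool(rows=[{"x":0.0,"y":0.0,"z":-0.02,"spin":0.0,"fingers":0.2},{"x":0.0,"y":0.0,"z":-0.05,"spin":0.0,"fingers":0.2},{"x":0.0,"y":0.0,"z":-0.09,"spin":0.0,"fingers":0.2},{"x":-0.04,"y":0.0,"z":-0.13,"spin":0.0,"fingers":0.2},{"x":-0.08,"y":0.0,"z":-0.15,"spin":0.0,"fingers":0.2},{"x":-0.08,"y":0.0,"z":-0.15,"spin":0.0,"fingers":0.2}])

```text
time_s: 14.45
tcp_pos: [0.5653, 0.3692, 0.2559]
eef_rot: [-179.9, 0.1, -102.0]
contact_force: [-0.1, -0.3, -0.3]
gripper_width: 0.0524
gripper_force: 0.0
```

```bash
python3 - <<'E'
from h import *
A=cap('scene')[0][180:290,310:430]
B=cap('side')[0][190:310,80:210]
A=cv2.resize(A,(400,367),interpolation=cv2.INTER_CUBIC);B=cv2.resize(B,(398,367),interpolation=cv2.INTER_CUBIC)
save('end.png',np.clip(np.hstack([A,B]).astype(float)*1.4,0,255).astype(np.uint8))
E
```

```text
(no output)
```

View pics/end.png

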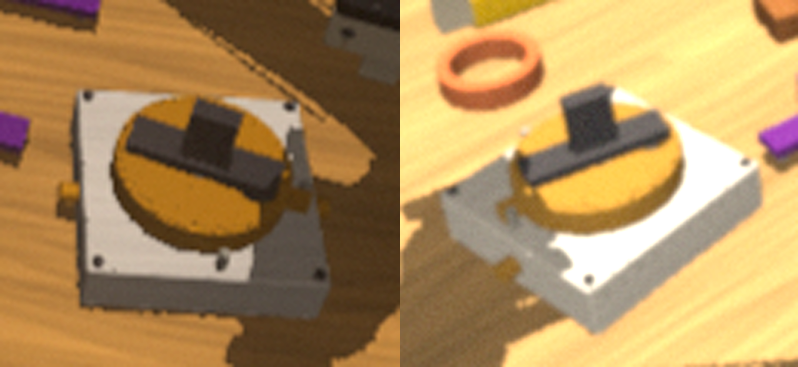

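The final pictures show the bar flat on the ring with the spanner standing free. The lug at (295,195) in the left picture is at the far post, and the gripper is clear.

```bash
python3 -c "
from plant import r
print(r.close_job())"
```

```text
the job is handed in; nothing more can be done
None
```

The wide spanner is seated in the larger ring's holes, the ring is turned anticlockwise to its far stop, the spanner is released and standing, and the job was handed in at about 14.5 s; no verdict was returned.

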